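# Flip the hex key, break the stiff cam screw and take the blank out of the clamp

## Task

The hex key was left with its long arm in the stiff screw of the clamp stand. Pull it out without turning the screw, flip it so that its short arm is pushed well into the socket and its long arm sticks out level to the left as you face the screw, then lever the long arm down to turn the screw anti-clockwise by about 30 degrees, which draws the locking pin, and leave the key in the socket. Then slide the brown blank up out of the slot and lower it, still upright, into the blue bin, without dropping it or disturbing the brown sanding block, yellow bar, paste pot and tape roll.

Things in the scene. Friction and masses are not known exactly. Their poses are not given: they have to be found in the camera images.
- socket_mouth (a point): Centre of the mouth of the screw's hexagonal socket, on the screw's axis, 140 mm above the table. Axes: x level into the socket, z up, y to the left for someone facing the screw. The steel head is 36 mm across and stands 40 mm out of the stand's front wall; socket 16.6 mm across flats, 40 mm deep, two flats facing left and right, with a lead-in about 22 mm across at the mouth.
- clamp: Green clamp stand, fixed to the table. Origin on the table right under the socket mouth, axes as there. Front wall x = 40 to 54 mm, slot for the blank 54 to 64.5 mm, back wall to 83 mm; 76 mm wide in y, top 175 mm above the table. Base plate 12 mm thick, 96 mm wide, x = 24 to 124 mm. The space beside and in front of the screw head is free.
- cam_screw (a joint): The stiff screw: 0 is locked (the start); grows, up to 0.9 rad, as it turns anti-clockwise seen from its front (an arm on the left goes down). 0.35 N m of friction holds it where it is left. The key has about 0.2 rad of play to each side. A pin behind the screw sits in the blank's hole and draws back 16 mm per rad: from 0.43 rad on the blank is free.
- key_mid (a point): Grip point on the centre line of the key's long arm, 80 mm from the corner. The key: a dark steel L, hexagonal, 14 mm across flats, 0.2 kg. Axes: x along the long arm away from the corner, -y along the short arm, z up. At the start the long arm is 38 mm deep in the socket, its corner sagging 5 or 6 degrees in its play; fingers closing on its sides level the short arm.
- key_corner (a point): Where the centre lines of the key's two arms meet; the long arm ends 168 mm and the short arm 58 mm from here. At the start the short arm points to the right for someone facing the screw, so that a quarter turn anti-clockwise seen from above points the short arm into the socket and the long arm to the left. Its slope along the long arm stays as it is when gripped.
- blank_mid (a point): Centre of the blank: a brown acetate plate 8 mm thick (x), 60 mm wide (y), 110 mm high (z), 0.07 kg, with a 14 mm hole near the centre. It stands in the slot, 59 mm behind the socket mouth, bottom 90 mm and top 200 mm above the table: the top 25 mm stand out of the stand. Slot clearance 2.5 mm in thickness, 4 mm in width; it must rise 85 mm to be out.
- key_short_tip (a point): Centre of the end face of the key's short arm.
- key_long_tip (a point): Centre of the end face of the key's long arm.
- bin: Blue open-topped bin fixed to the table: outside 42 mm (its x) by 96 mm (its y), 75 mm high, walls and floor 4 mm; inside 34 by 88 mm. Origin at the centre of its underside. A blank stands in it with its 60 mm width along the bin's y and leans on a wall when let go.
- sand_block: Brown sanding block lying flat, 65 x 95 x 26 mm, origin under its centre: leave alone.
- yellow_bar: Yellow bar of polishing compound, 45 x 110 x 38 mm, origin under its centre: leave alone.
- paste_pot: White pot with a red lid, 65 mm across, 42 mm high, origin under its centre: leave alone.
- tape: Roll of tape lying flat, 104 mm across, 19 mm high, origin under its centre: leave alone.
There are look-alikes about, which are no part of the job. Leave any grey or orange look-alike of the part that bears blank_mid alone.

How it is judged:
By the outcome, as a careful person would: the job done as asked, in the order asked, and still so for the second after the job is handed in, with the robot touching nothing.
It also fails if it takes over 67 s, if anything falls off the work surface, if the arm or the gripper's body presses on something with over 40 N, if the wrist force passes 120 N, or if a joint passes its speed limit or range.

## Robot

A 6-joint arm with a two-finger parallel gripper is mounted at the origin on the work surface; the furniture and walls round the work are solid. World frame = base frame: x ahead of the robot, y to its left, z up, the work surface at z = 0. Lengths are in m, angles in rad, forces in N, time in s.
With the tool pointing down it reaches from about 0.375 to 0.975 m from the base axis. Payload 3.8 kg.
Tool frame: the origin (TCP) lies at the very end of the fingers, on their centre line; the grasp point (between the pads) lies 19 mm behind it; z points along the fingers, y is the line along which they close (so a half turn about z gives the same grasp; the last joint's range is limited). The gripper opens to 85 mm and grips with 20 to 120 N. Pads are 22 mm wide; open, the fingers measure 114 mm over their backs; the gripper's body (76 mm by 85 mm) begins 54 mm behind the grasp point. The pads swing forward as they close: fully open they stand 13 mm farther back than shut.
Start: joints at [1.079, 0.264, 1.604, -0, 1.274, -0.037], TCP at [0.297, 0.606, 0.231] pointing down, gripper open.
Joint ranges: [-2.63, 2.63], [-0.94, 2.18], [0.31, 2.57], [-1.31, 4.45], [0, 2.66], [-2.55, 2.55]. Speed limits (rad/s): [2.57, 2.57, 3.14, 3.14, 3.14, 3.14].

## Interface

Orientations are given as a rotation vector (axis times angle).
In Python, from workcell import monitor, viewer, job gives the robot as it stands. The module is installed in compiled form; this text tells all that it offers.
- The arm moves only by the tool step_arm, never from a script. Its argument "series" is one flat list of numbers, 4 for each row, row after row: the shift along the tool's x, y, z in m, then the turn about the tool's z in rad. A call has 1 to 8 rows; each row is the pose to reach, as a shift and turn from the pose commanded when the call began, along the tool's axes at that moment; what a row does not reach only later rows make up. A row lasts 1/8 s, in which the tool goes at most 62.5 mm and 10.7 degrees, less where a joint would pass 70% of its speed; a pose out of reach is approached as far as the arm can. A call with a gripper value outside its range is refused whole. "gripper" is the opening, from 0 (shut) to 1 (fully open), set as the call begins (left out, the last holds). The fingers move at their own pace and stop on an object; "newtons" is the grip in N (left out, the last holds). Time passes only in rows, so rows that repeat a pose let the fingers close. It gives the time, the measured TCP pose, the force, the opening and the grip force at its end, in the units of the state.
- monitor.read_state(): the state, without advancing time (a new reading comes with each control period).
- viewer.read_camera(name): name is "scene" or "top"; returns a dict with "image" (480x640x3 uint8, red, green, blue), "intrinsics" (3x3 intrinsics, pixels), "T" (4x4, takes a point from camera to world coordinates). Camera axes: x right, y up, looking along -z (the intrinsics and any distortion apply to the point x, -y, -z); pixel columns grow to the right and rows downward; lengths in m; the calibration is good to about 2 mm. A picture is of the moment at which its call begins. There is no depth.
- job.finish_job(): hands the job in; it is judged then, once.
Trained networks look in a picture, given as the dict that the camera call returned (one of the last four; its "shot" number tells which), for a name from the list of things; names that differ only in an ending like _2 or _b are one class to them, and where a whole thing is asked for, a point or a joint stands for the part that bears it (a point fixed in the world has none). Each returns a list of dicts, best first, with "score" (0 to 1); they miss things now and then, are a little off and sometimes report something else, mostly with a low value. They report only what shows in the picture. A call takes as long as a camera call. They do not tell look-alikes from the thing itself.
- viewer.boxes_of(picture, label): "extent" ([centre column, centre row, width, height] in pixels, round what is visible of it).
- viewer.spot_point(picture, label): "point" ([column, row] in pixels: a listed point, or the origin of a listed thing).
The state is a dict: "time": time; "q": joint angles; "joint_vel": joint speeds; "joint_torque": joint torques, N m; "tool_pos": TCP position; "tcp_rot": TCP orientation; "wrist_force": force on the tool from outside, world axes, zero at the start; "torque": the same for the moment, N m; "width": opening from 0.0 (shut) to 1.0 (fully open); "grip_force": force on a finger pad.
Only numpy, scipy, OpenCV 4.12 (cv2) and the standard library are available. Lean on these libraries where they do the work, as an engineer would, in place of code of your own. Each camera call takes 0.05 s, during which the arm holds its last target. There are 200 camera calls.

## Working session

There is one attempt and no reset: what is moved stays moved. The work goes in short steps, Python scripts to look and compute and a tool call to move; the robot and the scene stay as the last step left them, time stands still between calls to the robot, and variables do not carry over. Pictures are saved under pics/ and viewed, at most 10 in all, crops included, and the job is handed in when it is done.

Besides the shell and the picture viewer there is one more tool, called as name(argument=value, ...), one argument or row to a line, values as JSON. step_arm: Moves the arm, as the interface text tells. Its arguments: {"type":"object","properties":{"series":{"type":"array"},"gripper":{"type":"number"},"newtons":{"type":"number"}},"required":["series"]}

```bash
mkdir -p pics
cat > h.py <<'E'
import numpy as np, cv2
from workcell import monitor, viewer, job
from scipy.spatial.transform import Rotation as R
def ray(p,uv):
    K=np.array(p["intrinsics"]);T=np.array(p["T"])
    d=np.linalg.inv(K)@np.array([uv[0],uv[1],1.]);d=T[:3,:3]@(d*[1,-1,-1]);return T[:3,3],d/np.linalg.norm(d)
def onz(p,uv,z):
    o,d=ray(p,uv);return o+d*(z-o[2])/d[2]
def tri(a,ua,b,ub):
    o1,d1=ray(a,ua);o2,d2=ray(b,ub)
    s=np.linalg.lstsq(np.c_[d1,-d2],o2-o1,rcond=None)[0]
    x,y=o1+s[0]*d1,o2+s[1]*d2;return (x+y)/2,np.linalg.norm(x-y)
def proj(p,X):
    T=np.array(p["T"]);c=T[:3,:3].T@(np.array(X)-T[:3,3]);c=np.array(p["intrinsics"])@(c*[1,-1,-1]);return c[:2]/c[2]
def save(p,n):cv2.imwrite("pics/"+n,np.ascontiguousarray(p["image"][:,:,::-1]))
E
cat > a.py <<'E'
from h import *
np.set_printoptions(precision=4,suppress=True)
S=viewer.read_camera("scene");T=viewer.read_camera("top")
save(S,"s0.png");save(T,"t0.png")
print(S["T"],T["T"])
for n in "socket_mouth clamp key_mid key_corner key_short_tip key_long_tip blank_mid bin sand_block yellow_bar paste_pot tape".split():
    a=viewer.spot_point(S,n);b=viewer.spot_point(T,n)
    f=lambda l:[(np.round(x["point"]).astype(int).tolist(),round(x["score"],2)) for x in l[:4]]
    print(n,f(a),f(b))
    for x in a[:3]:
        for y in b[:3]:
            P,e=tri(S,x["point"],T,y["point"])
            if e<.02: print("   ",P,round(e,4))
E
python3 a.py
```

```text
[[ 0.8856  0.3116 -0.3443  0.1941]
 [-0.4642  0.6119 -0.6403 -0.5529]
 [ 0.0112  0.727   0.6866  0.742 ]
 [ 0.      0.      0.      1.    ]] [[ 0.0219  0.9917 -0.1271  0.3745]
 [-0.9997  0.0223  0.0017  0.0414]
 [ 0.0045  0.127   0.9919  1.1909]
 [ 0.      0.      0.      1.    ]]
socket_mouth [([341, 198], 0.56)] [([291, 192], 0.66)]
    [0.5957 0.1059 0.1368] 0.0011
clamp [([338, 240], 0.71)] [([297, 203], 0.91), ([424, 176], 0.55)]
    [0.593  0.1005 0.0134] 0.0087
key_mid [([324, 210], 0.7)] [([295, 215], 0.97)]
    [0.5495 0.0966 0.1278] 0.0037
key_corner [([297, 221], 0.91)] [([295, 254], 0.84)]
    [0.4766 0.0946 0.1238] 0.0042
key_short_tip [([306, 237], 0.65), ([358, 193], 0.54)] [([325, 256], 0.57), ([295, 201], 0.23)]
    [0.4718 0.0354 0.1296] 0.0009
key_long_tip [([356, 191], 0.91)] []
blank_mid [([234, 216], 0.94), ([343, 279], 0.79), ([365, 185], 0.67)] [([222, 304], 0.95), ([288, 158], 0.55)]
    [0.3791 0.2419 0.0661] 0.0067
    [0.6613 0.1129 0.147 ] 0.0007
bin [([394, 370], 0.77)] [([453, 241], 0.92)]
    [ 0.5201 -0.2431 -0.0003] 0.0045
sand_block [([285, 282], 0.97), ([340, 198], 0.31)] [([319, 281], 0.72)]
    [0.4274 0.0483 0.0001] 0.0042
yellow_bar [([440, 316], 0.74), ([306, 236], 0.54), ([338, 241], 0.51), ([322, 209], 0.19)] [([425, 179], 0.88)]
    [ 0.6647 -0.1848  0.0073] 0.0137
paste_pot [([341, 202], 0.55), ([287, 281], 0.16)] [([234, 166], 0.82)]
    [ 0.6797  0.244  -0.0012] 0.0035
tape [([240, 199], 0.96)] [([172, 273], 0.73), ([320, 282], 0.68)]
    [0.4355 0.3646 0.0096] 0.005
```

View pics/s0.png

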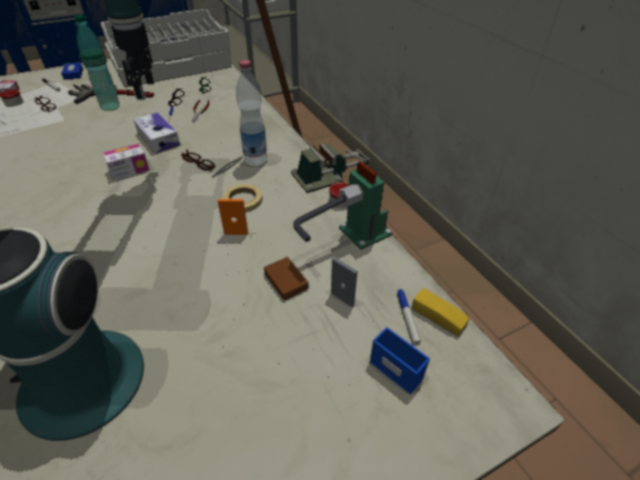

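View pics/t0.png

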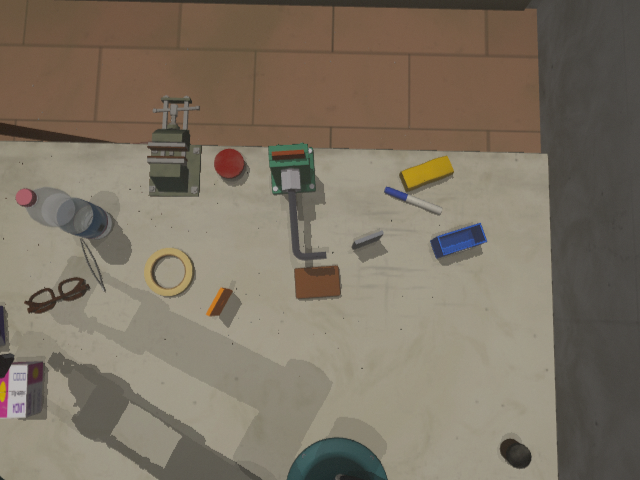

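The scene picture shows three blanks: orange at (234,216), grey at (344,282) and a brown one on top of the green clamp at about (366,174). In the top picture they are at (219,302), (367,240) and (289,155). The brown one in the clamp slot fits `blank_mid` by colour and by standing in the slot. Next I'll take an enlarged crop and fit the poses.

```bash
cat > b.py <<'E'
from h import *
from scipy.optimize import differential_evolution as DE
np.set_printoptions(precision=4,suppress=True)
S=viewer.read_camera("scene");T=viewer.read_camera("top")
print(S.keys(), np.array(S["intrinsics"])[0,0],np.array(T["intrinsics"])[0,0], monitor.read_state())
c1=cv2.resize(S["image"][150:255,285:405],None,fx=4,fy=4,interpolation=cv2.INTER_CUBIC)
c2=cv2.resize(T["image"][135:240,255:335],None,fx=4,fy=4,interpolation=cv2.INTER_CUBIC)
save({"image":np.hstack([c1,c2])},"crop.png")
def box(x0,x1,y0,y1,z0,z1):return np.array([[x,y,z] for x in(x0,x1) for y in(y0,y1) for z in(z0,z1)])
def sil(p,boxes,v):
    m=np.zeros((1920,2560),np.uint8);c,s=np.cos(v[2]),np.sin(v[2])
    for b in boxes:
        w=np.c_[v[0]+c*b[:,0]-s*b[:,1],v[1]+s*b[:,0]+c*b[:,1],b[:,2]]
        h=cv2.convexHull(np.array([proj(p,X) for X in w],np.float32)*4+1.5)
        cv2.fillConvexPoly(m,np.int32(np.round(h)),255)
    return cv2.resize(m,(640,480),interpolation=cv2.INTER_AREA)/255.
def hsv(p):return cv2.cvtColor(p["image"],cv2.COLOR_RGB2HSV)
def mask(p,lo,hi,roi):
    m=cv2.inRange(hsv(p),np.array(lo),np.array(hi));r=np.zeros_like(m);a,b,c,d=roi;r[b:d,a:c]=1;return (m*r>0).astype(float)
head=box(-.002,.04,-.02,.02,.12,.16)
def fit(name,boxes,ms,x0,ign=None,d=.025):
    def loss(v,k=(0,1)):
        L=0
        for i in k:
            p=(S,T)[i];s=sil(p,boxes,v);e=np.abs(s-ms[i])
            if ign is not None:e=e*(1-sil(p,[ign],v))
            L+=e.sum()/ms[i].sum()
        return L
    for k in((0,1),(0,),(1,)):
        r=DE(loss,[(x0[0]-d,x0[0]+d),(x0[1]-d,x0[1]+d),(x0[2]-.2,x0[2]+.2)],args=(k,),maxiter=25,popsize=8,seed=1,tol=1e-4)
        print(name,k,r.x,r.fun)
hull=lambda m:cv2.fillConvexPoly(np.zeros((480,640),np.uint8),cv2.convexHull(np.argwhere(m>0)[:,::-1].astype(np.int32)),1).astype(float)
bs=mask(S,(105,120,50),(125,255,255),(365,325,435,395));bt=mask(T,(105,120,50),(125,255,255),(428,215,495,262))
fit("bin",[box(-.021,.021,-.048,.048,0,.075)],[hull(bs),hull(bt)],(.52,-.243,.3))
br=((0,110,50),(14,255,255))
ps=mask(S,*br,(355,158,385,188));pt=mask(T,*br,(266,143,312,168))
gs=mask(S,(60,70,20),(90,255,255),(330,150,400,255));gt=mask(T,(60,70,20),(90,255,255),(262,138,322,200))
print([m.sum() for m in(bs,bt,ps,pt,gs,gt)])
fit("blank",[box(-.004,.004,-.03,.03,.175,.2)],[ps,pt],(.655,.11,.1))
fit("clamp",[box(.024,.124,-.048,.048,0,.012),box(.04,.083,-.038,.038,0,.175),box(.055,.063,-.03,.03,.17,.2)],[np.maximum(ps,gs),np.maximum(pt,gt)],(.596,.106,.1),head)
save({"image":np.uint8(255*np.dstack([np.hstack([np.maximum(ps,gs)[150:255,285:405],np.maximum(pt,gt)[135:240,255:335]])]*3))},"m.png")
E
python3 b.py; python3 -c "
import cv2,numpy as np
a=cv2.imread('pics/crop.png');m=cv2.resize(cv2.imread('pics/m.png'),None,fx=1,fy=1);a[-105:,-200:]=m;cv2.imwrite('pics/crop2.png',a)"
```

```text
dict_keys(['image', 'intrinsics', 'T', 'shot']) 434.7888863697618 547.4506190354871 {'time': 1.4, 'q': array([ 1.0791,  0.2639,  1.604 ,  0.    ,  1.2737, -0.0369]), 'joint_vel': array([-0.0015,  0.0016, -0.0005, -0.    ,  0.0015,  0.0007]), 'joint_torque': array([ -0.0004, -51.5056, -36.7709,  -0.0002,   0.001 ,   0.    ]), 'tool_pos': array([0.2965, 0.6064, 0.2313]), 'tcp_rot': array([-0.7083, -3.0607,  0.    ]), 'wrist_force': array([-0.4524, -0.4415, -0.1187]), 'torque': array([-0.0055, -0.0122,  0.0095]), 'grip_force': 0.0, 'width': 1.0019044540101263}
bin (0, 1) [ 0.5199 -0.2458  0.3314] 0.20228476055789438
bin (0,) [ 0.5201 -0.2452  0.3197] 0.06887816855137116
bin (1,) [ 0.5198 -0.2453  0.3312] 0.12849443871115696
[np.float64(2022.0), np.float64(678.0), np.float64(91.0), np.float64(201.0), np.float64(2083.0), np.float64(635.0)]
blank (0, 1) [ 0.6599  0.1109 -0.0303] 2.2034432448831045
blank (0,) [ 0.6731  0.1304 -0.0759] 1.523464770523594
blank (1,) [0.6574 0.1107 0.0841] 0.3083991805677494
clamp (0, 1) [0.6016 0.1032 0.1234] 1.3107837572381997
clamp (0,) [0.6022 0.1126 0.0289] 0.3412864771068519
clamp (1,) [0.5998 0.104  0.1124] 0.9447225119525247
```

View pics/crop2.png

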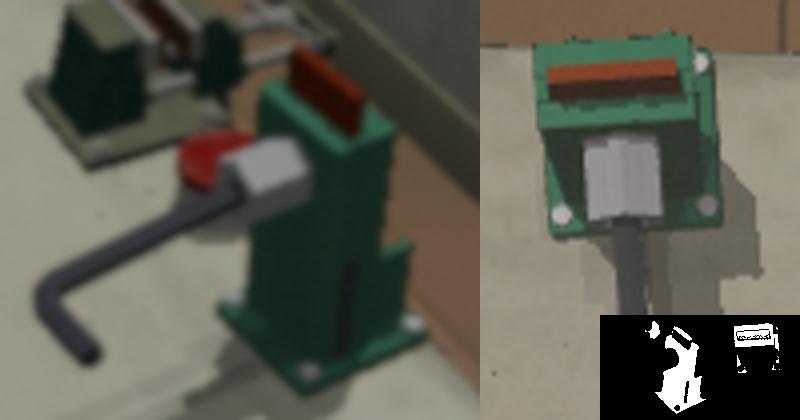

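The crop confirms it: the brown blank is in the green clamp's slot, with its top face around crop (615,70). The key runs into the steel head at (622,175). Now I'll fit the clamp pose from corners read off the crop.

```bash
cat > c.py <<'E'
from h import *
from scipy.optimize import least_squares as LS
np.set_printoptions(precision=4,suppress=True)
S=viewer.read_camera("scene");T=viewer.read_camera("top")
t=lambda u,v:((u-480+.5)/4-.5+255,(v+.5)/4-.5+135); s=lambda u,v:((u+.5)/4-.5+285,(v+.5)/4-.5+150)
C=[(T,t(540,127),(.04,.038,.175)),(T,t(697,119),(.04,-.038,.175)),(T,t(533,43),(.083,.038,.175)),(T,t(690,36),(.083,-.038,.175)),
(T,t(552,238),(.024,.048,.012)),(T,t(722,233),(.024,-.048,.012)),(T,t(585,219),(0,.018,.14)),(T,t(661,218),(0,-.018,.14)),
(S,s(220,310),(.024,.048,.012)),(S,s(307,395),(.024,-.048,.012)),(S,s(428,332),(.124,-.048,.012)),(S,s(343,152),(.04,-.038,.175)),(S,s(397,128),(.083,-.038,.175)),(S,s(262,92),(.04,.038,.175))]
B=[(T,t(548,68),(.063,.03,.2)),(T,t(678,59),(.063,-.03,.2)),(T,t(548,82),(.055,.03,.2)),(T,t(680,75),(.055,-.03,.2)),
(S,s(290,46),(.055,.03,.2)),(S,s(357,105),(.055,-.03,.2)),(S,s(368,98),(.063,-.03,.2))]
def res(v,C):
    c,n=np.cos(v[2]),np.sin(v[2])
    return np.concatenate([proj(p,(v[0]+c*X[0]-n*X[1],v[1]+n*X[0]+c*X[1],X[2]))-u for p,u,X in C])
for n,K in(("clampT",C[:8]),("clampS",C[8:]),("clamp",C),("blank",B),("blankT",B[:4])):
    r=LS(res,[.6,.105,.1],args=(K,));print(n,r.x,np.round(r.fun,1))
# key: dark grey
def dark(p,roi):
    h=cv2.cvtColor(p["image"],cv2.COLOR_RGB2HSV);a,b,c,d=roi;m=np.zeros((480,640));q=h[b:d,a:c];m[b:d,a:c]=(q[:,:,2]<115)&(q[:,:,1]<70);return m
m=dark(T,(280,192,340,262))
for r in range(196,262,4):
    c=np.flatnonzero(m[r]);print(r,c.min() if len(c) else None,c.max() if len(c) else None,len(c),end=" | ")
print()
d=lambda pt:onz(T,pt,.13)
for n in("key_mid","key_corner","key_short_tip","key_long_tip"):
    for p in(S,T):
        print(n,[(np.round(x["point"],1),round(x["score"],2)) for x in viewer.spot_point(p,n)][:2])
E
python3 c.py
```

```text
clampT [0.598  0.1059 0.0691] [-0.8  0.5 -0.1  0.7  0.2 -0.4  0.7 -0.5 -1.  -1.1  0.2 -1.9  0.6  1.5
  0.   0.9]
clampS [0.5975 0.0979 0.1208] [-1.7 -1.2  0.2 -0.2  1.6 -0.3 -0.3  1.3  1.4  0.7 -1.3 -0.6]
clamp [0.5984 0.1044 0.0774] [-0.1  0.5  0.6  0.3  0.7 -0.5  1.1 -0.8 -0.4 -1.1  0.8 -2.2  1.4  1.4
  0.8  0.6 -1.7 -2.9 -1.3 -1.5  1.2 -0.5 -1.6  0.2  0.6  0.1 -1.3 -2. ]
blank [0.5986 0.1037 0.0853] [ 0.5 -0.4  0.2 -0.1  0.8  0.3 -0.   0.1 -0.1 -0.  -0.5 -1.5 -0.3 -0.9]
blankT [0.5985 0.1043 0.0862] [ 0.2 -0.4 -0.2 -0.1  0.4  0.3 -0.4  0.1]
196 284 324 41 | 200 287 324 38 | 204 289 314 26 | 208 289 314 26 | 212 289 315 26 | 216 290 315 26 | 220 290 310 20 | 224 290 310 15 | 228 291 310 14 | 232 291 310 16 | 236 291 311 16 | 240 292 310 14 | 244 292 310 14 | 248 292 311 15 | 252 293 333 32 | 256 295 325 31 | 260 304 312 9 | 
key_mid [(array([321.5, 209.8]), 0.72)]
key_mid [(array([293.8, 214.7]), 0.94)]
key_corner [(array([294.9, 221.2]), 0.91), (array([397.4, 369.2]), 0.6)]
key_corner [(array([296.4, 256.3]), 0.76)]
key_short_tip [(array([306.7, 236.4]), 0.82), (array([394.9, 370.5]), 0.55)]
key_short_tip [(array([325.7, 255.5]), 0.72)]
key_long_tip [(array([356.4, 193.5]), 0.74)]
key_long_tip []
```

```bash
cat >> h.py <<'E'
np.set_printoptions(precision=4,suppress=True)
def go(x,y,z,ang):
    "shift/turn in tool axes to bring TCP to x,y,z with closing axis (tool y) at world angle ang (deg)"
    s=monitor.read_state();M=R.from_rotvec(s["tcp_rot"]).as_matrix()
    a=np.degrees(np.arctan2(M[1,1],M[0,1]));d=(a-ang+180)%360-180
    print("at",s["tool_pos"],"ang",round(a,2),"tilt",M[2,:2],"q6",s["q"][5],"t",s["time"],"| shift",M.T@(np.array([x,y,z])-s["tool_pos"]),"turn",np.radians(d))
E
python3 -c "
from h import *
go(.548,.101,.231,-85.2);go(.548,.101,.115,-85.2)"
```

```text
at [0.2965 0.6064 0.2313] ang 63.94 tilt [-0. -0.] q6 -0.03690766559783274 t 1.9 | shift [-0.4479 -0.3435  0.0003] turn 2.60303196620389
at [0.2965 0.6064 0.2313] ang 63.94 tilt [-0. -0.] q6 -0.03690766559783274 t 1.9 | shift [-0.4479 -0.3435  0.1163] turn 2.60303196620389
```

step_arm(
  series=[-0.1, -0.076, 0, 0.18, -0.15, -0.115, 0, 0.36, -0.2, -0.153, 0, 0.54, -0.25, -0.192, 0, 0.72, -0.3, -0.23, 0, 0.9, -0.35, -0.268, 0, 1.08, -0.4, -0.307, 0, 1.26, -0.448, -0.3435, 0, 1.44],
  gripper=1,
)

```text
time: 2.9
tool_pos: [0.52, 0.1569, 0.2317]
tcp_rot: [2.556, 1.826, 0.002]
wrist_force: [0.7, -0.3, -0.0]
width: 1.0
grip_force: 0.0
```

```bash
python3 -c "
from h import *
go(.548,.101,.231,-85.2)"
```

```text
at [0.52   0.1569 0.2317] ang -18.9 tilt [0.0008 0.0009] q6 0.5769676443811177 t 2.9 | shift [-0.0439  0.0446  0.0007] turn 1.1571415619186705
```

step_arm(
  series=[-0.044, 0.0446, 0, 0.18, -0.044, 0.0446, 0, 0.36, -0.044, 0.0446, 0, 0.54, -0.044, 0.0446, 0, 0.72, -0.044, 0.0446, 0, 0.9, -0.044, 0.0446, 0, 1.08, -0.044, 0.0446, 0, 1.157, -0.044, 0.0446, 0, 1.157],
)

```text
time: 3.9
tool_pos: [0.5476, 0.1028, 0.2314]
tcp_rot: [-3.138, -0.142, -0.0]
wrist_force: [-0.6, 0.3, 0.0]
width: 1.001
grip_force: 0.0
```

```bash
python3 -c "
from h import *
go(.548,.101,.115,-85.2)
T=viewer.read_camera('top');S=viewer.read_camera('scene')
save({'image':np.hstack([cv2.resize(p['image'][b:b+120,a:a+100],None,fx=4,fy=4,interpolation=2) for p,a,b in((S,275,130),(T,250,150))])},'g1.png')"
```

```text
at [0.5476 0.1028 0.2314] ang -84.81 tilt [ 0.0002 -0.    ] q6 1.621068702627267 t 3.9 | shift [0.0002 0.0019 0.1164] turn 0.006889991839084725
```

View pics/g1.png

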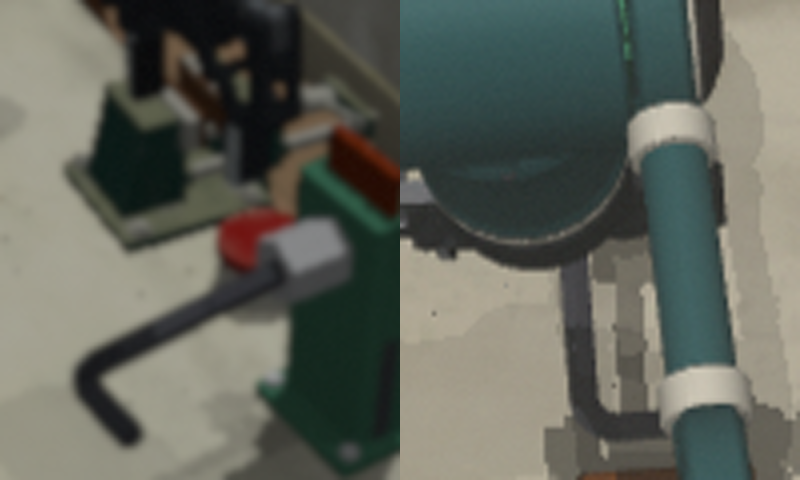

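The scene half shows the open fingers above the key line, near crop (145,60) and (265,60). In the top half the arm hides the head. Next I descend, then close.

step_arm(
  series=[0, -0.001, 0.03, 0.007, 0, -0.001, 0.06, 0.007, 0, -0.001, 0.09, 0.007, 0, -0.001, 0.108, 0.007, 0, -0.001, 0.116, 0.007, 0, -0.001, 0.116, 0.007],
)

```text
time: 4.75
tool_pos: [0.5476, 0.1039, 0.1153]
tcp_rot: [3.139, 0.13, -0.0]
wrist_force: [-0.5, -1.3, 0.9]
width: 1.001
grip_force: 0.0
```

step_arm(
  series=[0, 0, 0, 0, 0, 0, 0, 0, 0, 0, 0, 0, 0, 0, 0, 0, 0, 0, 0, 0, 0, 0, 0, 0],
  gripper=0,
  newtons=25,
)

```text
time: 5.5
tool_pos: [0.5476, 0.1033, 0.1155]
tcp_rot: [3.138, 0.129, 0.0]
wrist_force: [-0.9, -2.7, 3.1]
width: 0.159
grip_force: 24.7
```

```bash
python3 -c "
from h import *
s=monitor.read_state();print(s['width'],s['grip_force'],s['wrist_force'],s['torque'],s['time'])
go(.548,.101,.115,-85.2)"
```

```text
0.15910687447064673 24.71574819755915 [-0.8887 -2.7265  3.0566] [-0.5587  0.121  -0.3745] 5.5
at [0.5476 0.1033 0.1155] ang -85.29 tilt [0.0002 0.0005] q6 1.6311084767659862 t 5.5 | shift [0.0002 0.0024 0.0005] turn -0.0015850130437317534
```

step_arm(
  series=[0, 0.002, 0, 0, 0, 0.002, 0, 0, -0.005, 0.002, 0, 0, -0.012, 0.002, 0, 0, -0.02, 0.002, 0, 0, -0.03, 0.002, 0, 0, -0.04, 0.002, 0, 0, -0.05, 0.002, 0, 0],
  newtons=60,
)

```text
time: 6.5
tool_pos: [0.4968, 0.0976, 0.1151]
tcp_rot: [3.139, 0.13, -0.001]
wrist_force: [0.9, 0.5, -2.0]
width: 0.15
grip_force: 58.2
```

step_arm(
  series=[-0.015, 0, 0, 0, -0.03, 0, 0, 0, -0.045, 0, 0, 0, -0.055, 0, 0, 0, -0.06, 0, 0, 0, -0.06, 0, 0, 0],
)

```text
time: 7.25
tool_pos: [0.438, 0.0928, 0.1154]
tcp_rot: [-3.139, -0.13, -0.001]
wrist_force: [0.5, -0.3, -1.6]
width: 0.153
grip_force: 58.2
```

```bash
cat > k.py <<'E'
from h import *
import sys
s=monitor.read_state();print(s['width'],s['grip_force'],s['wrist_force'],s['torque'],s['time'])
S=viewer.read_camera("scene");T=viewer.read_camera("top")
for n in("key_mid","key_corner","key_short_tip","key_long_tip","socket_mouth"):
    a=viewer.spot_point(S,n);b=viewer.spot_point(T,n)
    print(n,[(np.round(x["point"]),round(x["score"],2)) for x in a[:2]],[(np.round(x["point"]),round(x["score"],2)) for x in b[:2]],tri(S,a[0]["point"],T,b[0]["point"]) if a and b else "")
go(.438,.095,.115,-85.2)
x0,y0,x1,y1=map(int,sys.argv[2:6]);c=S["image"][y0:y1,x0:x1]
a0,b0,a1,b1=map(int,sys.argv[6:10]);d=T["image"][b0:b1,a0:a1]
save({'image':np.hstack([cv2.resize(c,(400,400),interpolation=2),cv2.resize(d,(400,400),interpolation=2)])},sys.argv[1])
E
python3 k.py k1.png 240 150 370 280 240 140 370 270
```

```text
0.15331288682184419 58.168986439704895 [ 0.462  -0.2716 -1.5847] [-0.0006 -0.087   0.0108] 7.25
key_mid [(array([278., 228.]), 0.94), (array([246., 240.]), 0.56)] [] 
key_corner [(array([248., 238.]), 0.82), (array([336., 238.]), 0.51)] [(array([294., 314.]), 0.59)] (array([0.3631, 0.0916, 0.1261]), np.float64(0.008629750042123328))
key_short_tip [(array([257., 256.]), 0.95)] [(array([329., 312.]), 0.81)] (array([0.3634, 0.0257, 0.1345]), np.float64(0.002355828913208584))
key_long_tip [(array([319., 211.]), 0.67), (array([248., 235.]), 0.47)] [] 
socket_mouth [(array([344., 199.]), 0.64)] [(array([294., 202.]), 0.66), (array([288., 191.]), 0.65)] (array([0.5837, 0.0947, 0.1445]), np.float64(0.020623412424519903))
at [0.4381 0.0927 0.1152] ang -85.26 tilt [-0.0001  0.    ] q6 1.6410530671956585 t 7.85 | shift [ 0.0001 -0.0022  0.0002] turn -0.0009978461104341526
```

View pics/k1.png

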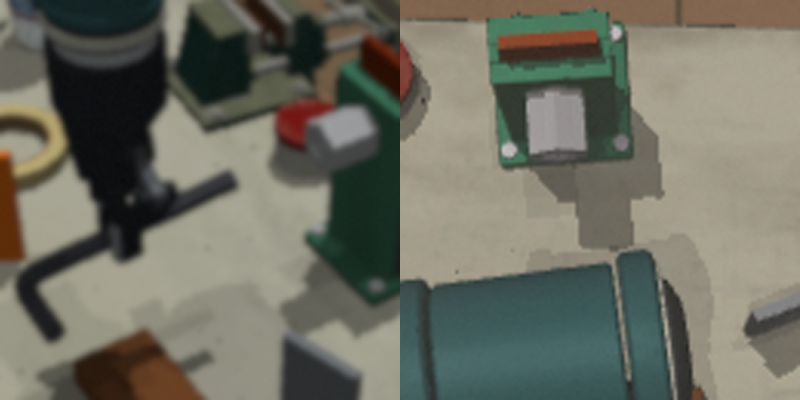

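The key is clear of the socket: the scene half shows its end at crop (232,180), away from the head at (345,138). Next is the quarter turn anti-clockwise with a sideways shift.

step_arm(
  series=[0, -0.01, 0, -0.18, 0, -0.02, 0, -0.36, 0, -0.03, 0, -0.54, 0, -0.04, 0, -0.72, 0, -0.05, 0, -0.9, 0.005, -0.06, 0, -1.08, 0.01, -0.07, 0, -1.26, 0.015, -0.08, 0, -1.44],
)

```text
time: 8.85
tool_pos: [0.4464, 0.1741, 0.1152]
tcp_rot: [-2.268, -2.174, 0.0]
wrist_force: [-0.9, 0.3, -2.9]
width: 0.152
grip_force: 58.3
```

```bash
python3 -c "
from h import *
go(.462,.1735,.115,4.8)"
```

```text
at [0.4464 0.1741 0.1152] ang -2.41 tilt [-0.     -0.0001] q6 0.36181993579830846 t 8.85 | shift [0.0001 0.0156 0.0002] turn -0.1257789552071935
```

step_arm(
  series=[0, 0.008, 0, -0.126, 0, 0.0156, 0, -0.126, 0, 0.0156, 0, -0.126],
)

```text
time: 9.22
tool_pos: [0.4625, 0.1729, 0.1153]
tcp_rot: [2.136, 2.304, 0.0]
wrist_force: [0.5, -0.1, -1.2]
width: 0.148
grip_force: 58.2
```

```bash
sed -i 's/^go(.*/go(.462,.1735,.115,4.8)/' k.py; python3 k.py k2.png 240 150 370 280 240 150 370 280
python3 -c "
from h import *
T=viewer.read_camera('top')
for z in(.14,.158):print([onz(T,(c,189),z) for c in(281.2,290.7,300.3)])"
```

```text
0.14832227092932246 58.162577748298645 [ 0.473  -0.0612 -1.2239] [ 0.0072  0.0164 -0.0055] 9.225
key_mid [(array([272., 201.]), 0.7)] [(array([170., 274.]), 0.31)] (array([ 0.4759,  0.3565, -0.0064]), np.float64(0.08276809807342937))
key_corner [(array([293., 218.]), 0.92), (array([366., 185.]), 0.55)] [(array([292., 258.]), 0.73)] (array([0.4688, 0.0979, 0.133 ]), np.float64(0.0062084355404123225))
key_short_tip [(array([312., 212.]), 0.78)] [(array([296., 230.]), 0.81)] (array([0.5193, 0.0944, 0.1353]), np.float64(0.004638541150157194))
key_long_tip [(array([259., 179.]), 0.76)] [] 
socket_mouth [(array([341., 194.]), 0.65)] [(array([288., 192.]), 0.7)] (array([0.5947, 0.1112, 0.1464]), np.float64(0.002307624440658341))
at [0.4619 0.173  0.1153] ang 4.47 tilt [0. 0.] q6 0.22989245384303156 t 9.825 | shift [0.0005 0.0002 0.0003] turn -0.0058273490173346406
[array([0.6005, 0.1246, 0.14  ]), array([0.6009, 0.106 , 0.14  ]), array([0.6014, 0.0872, 0.14  ])]
[array([0.5966, 0.1232, 0.158 ]), array([0.597 , 0.1049, 0.158 ]), array([0.5975, 0.0864, 0.158 ])]
```

View pics/k2.png

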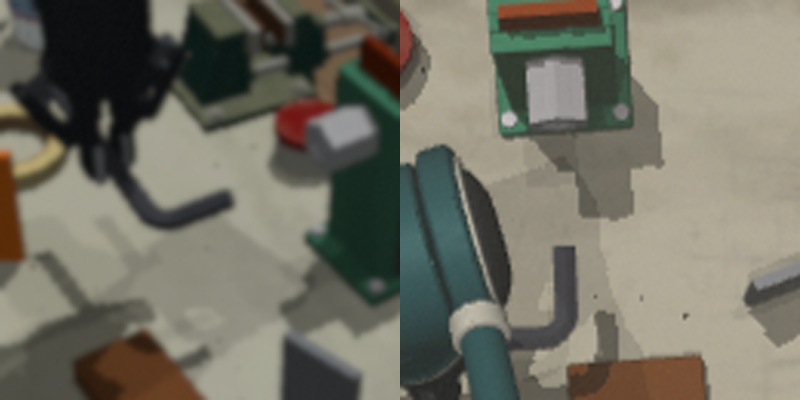

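The top half shows the short arm pointing at the head, its tip at pixel (293.8,230.3), in line with the axis to within 1 mm. The scene half shows the tip at (314,214). I estimate the short arm about 15 mm below the axis, so I'll raise it, move closer and check.

step_arm(
  series=[0, 0, -0.008, -0.006, 0, 0.01, -0.015, -0.006, 0, 0.02, -0.015, -0.006, 0, 0.035, -0.015, -0.006, 0, 0.05, -0.015, -0.006, 0, 0.055, -0.015, -0.006, 0, 0.055, -0.015, -0.006],
)

```text
time: 10.75
tool_pos: [0.517, 0.1772, 0.1299]
tcp_rot: [-2.126, -2.312, 0.001]
wrist_force: [0.5, 0.4, -3.3]
width: 0.15
grip_force: 58.2
```

```bash
cat > n.py <<'E'
from h import *
go(.462,.1735,.115,4.8)
S=viewer.read_camera("scene");T=viewer.read_camera("top")
m=np.array([.598,.1045,.14]);t=monitor.read_state()["tool_pos"]
c,n=np.cos(.083),np.sin(.083)
tip=np.array([t[0]+.08*n+.058*c,t[1]-.08*c+.058*n,t[2]+.0175-.0077])
print("tip model",tip,proj(S,tip),proj(T,tip),"mouth",proj(S,m),proj(T,m))
for l in("key_short_tip","key_corner","socket_mouth"):
    print(l,[[(np.round(x["point"],1),round(x["score"],2)) for x in viewer.spot_point(p,l)][:2] for p in(S,T)])
o=[]
for p,x0,y0 in((S,290,165),(T,255,165)):
    i=cv2.resize(p["image"][y0:y0+75,x0:x0+66],None,fx=6,fy=6,interpolation=2)
    o.append(i)
save({"image":np.hstack(o)},"n1.png")
E
python3 n.py
```

```text
at [0.517  0.1772 0.1299] ang 4.8 tilt [-0.0002 -0.0009] q6 0.2008596909633508 t 10.75 | shift [ 0.0009 -0.0551  0.0149] turn -5.961400354844548e-05
tip model [0.5807 0.1022 0.1397] [336.4342 200.1549] [292.3341 199.2516] mouth [342.7159 197.2909] [291.4243 190.4821]
key_short_tip [[(array([334. , 198.3]), 0.63)], [(array([292.1, 200.7]), 0.96)]]
key_corner [[(array([312.2, 206.6]), 0.85)], [(array([291.6, 229.1]), 0.86)]]
socket_mouth [[(array([342.3, 198. ]), 0.97)], [(array([288.7, 191.8]), 0.59)]]
```

View pics/n1.png

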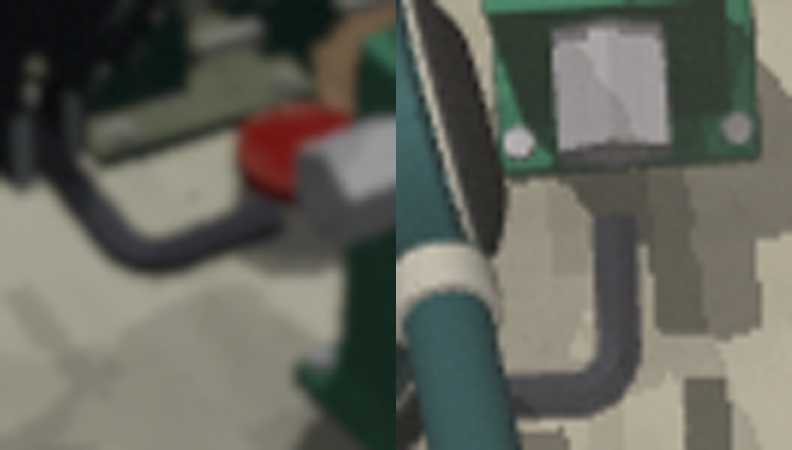

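The scene half shows the tip at (335.2,200.4), with its axis line passing through the head face centre at (344,197.5). The top half puts the tip at (291.4,200.8), within about 1 mm of the axis and about 20 mm short of the mouth. Now I insert gently.

step_arm(
  series=[-0.0005, 0.008, 0, 0, -0.0005, 0.015, 0, 0, -0.0005, 0.02, 0, 0, -0.0005, 0.025, 0, 0, -0.0005, 0.03, 0, 0, -0.0005, 0.03, 0, 0],
)

```text
time: 11.9
tool_pos: [0.5473, 0.179, 0.1303]
tcp_rot: [2.126, 2.312, 0.0]
wrist_force: [0.3, -1.5, -1.5]
width: 0.151
grip_force: 58.3
```

step_arm(
  series=[-0.0005, 0.004, 0, 0, -0.0005, 0.008, 0, 0, -0.0005, 0.012, 0, 0, -0.0005, 0.016, 0, 0, -0.0005, 0.02, 0, 0, -0.0005, 0.023, 0, 0, -0.0005, 0.023, 0, 0],
)

```text
time: 12.78
tool_pos: [0.5701, 0.1806, 0.1303]
tcp_rot: [2.126, 2.313, 0.0]
wrist_force: [0.2, -0.9, -1.2]
width: 0.152
grip_force: 58.5
```

step_arm(
  series=[0, 0.001, 0, 0, 0, 0.002, 0, 0, 0, 0.003, 0, 0, 0, 0.003, 0, 0],
)

```text
time: 13.28
tool_pos: [0.5726, 0.1809, 0.1302]
tcp_rot: [2.126, 2.313, -0.0]
wrist_force: [-1.4, -2.1, -0.8]
width: 0.153
grip_force: 58.7
```

```bash
sed -i 's/"n1.png"/"n2.png"/' n.py; python3 n.py
```

```text
at [0.5726 0.1809 0.1302] ang 4.81 tilt [-0.0002 -0.0001] q6 0.18060486682577107 t 13.275 | shift [ 0.0019 -0.1109  0.0153] turn 0.0002577616849318244
tip model [0.6371 0.106  0.14  ] [357.3522 192.1127] [291.2663 170.953 ] mouth [342.7159 197.2909] [291.4243 190.4821]
key_short_tip [[(array([334.4, 198.3]), 0.6), (array([354. , 189.2]), 0.58)], []]
key_corner [[(array([336.8, 197.9]), 0.77)], [(array([289.1, 201.7]), 0.64)]]
socket_mouth [[(array([342.9, 197.5]), 0.81)], [(array([288.9, 191.8]), 0.9)]]
```

View pics/n2.png

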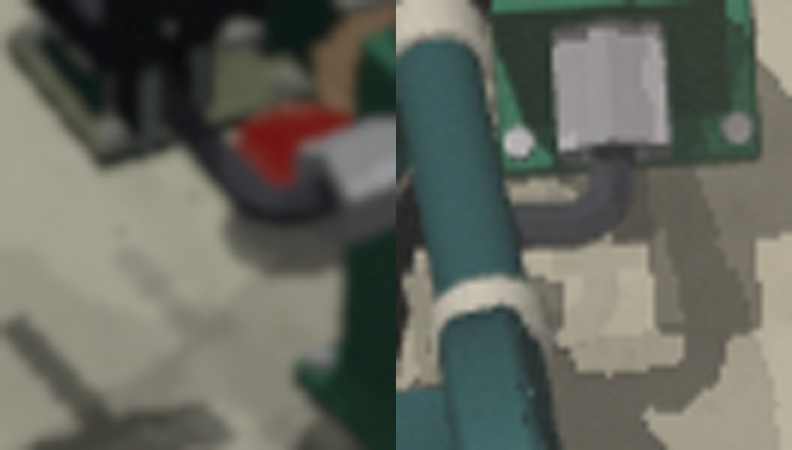

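The key is in: the bend sits just in front of the head, with the corner at top pixel (289,201), and only about 36–38 mm of insertion fits that. Next I release it, rise, shut the fingers and press the long arm down from above.

step_arm(
  series=[0, 0, 0, 0, 0, 0, 0, 0, 0, 0, 0, 0, 0, 0, -0.02, 0, 0, 0, -0.04, 0, 0, 0, -0.05, 0],
  gripper=0.5,
)

```text
time: 14.42
tool_pos: [0.5742, 0.1814, 0.1836]
tcp_rot: [2.125, 2.311, 0.006]
wrist_force: [0.2, -0.2, 0.2]
width: 0.499
grip_force: 0.0
```

step_arm(
  series=[0.015, 0, 0, 0, 0.015, 0, 0, 0, 0.015, 0, 0, 0, 0.015, 0, 0.01, 0, 0.015, 0, 0.025, 0],
  gripper=0,
  newtons=30,
)

```text
time: 15.05
tool_pos: [0.5714, 0.1958, 0.1543]
tcp_rot: [2.126, 2.313, -0.0]
wrist_force: [0.7, 0.2, -0.5]
width: -0.002
grip_force: 0.0
```

```bash
cat > v.py <<'E'
from h import *
s=monitor.read_state();print(s['width'],s['wrist_force'],s['torque']);go(.572,.18,.13,4.8)
S=viewer.read_camera("scene");T=viewer.read_camera("top")
for l in("key_mid","key_corner","key_long_tip"):
    a,b=[viewer.spot_point(p,l) for p in(S,T)]
    print(l,[[(np.round(x["point"],1),round(x["score"],2)) for x in q][:2] for q in(a,b)],tri(S,a[0]["point"],T,b[0]["point"]) if a and b else "")
c,n=np.cos(.083),np.sin(.083)
for th in(.1,.2,.3,.5,.6,.72,.8):
    X=np.array([-.021,.168*np.cos(th),.14-.168*np.sin(th)]);print(th,proj(S,(.598+c*X[0]-n*X[1],.1045+n*X[0]+c*X[1],X[2])),end=" ")
E
python3 v.py
```

```text
-0.0022659967848230006 [ 0.6627  0.156  -0.5298] [ 0.0125 -0.0419 -0.006 ]
at [0.5714 0.1958 0.1543] ang 4.8 tilt [-0.0001  0.    ] q6 0.20505584928530957 t 15.05 | shift [-0.0157 -0.0007  0.0243] turn 5.015827042424612e-05
key_mid [[(array([312.4, 192.7]), 0.74)], [(array([256.6, 206.2]), 0.64)]] (array([0.5642, 0.1762, 0.1167]), np.float64(0.0111867675768403))
key_corner [[(array([336.6, 199.6]), 0.7)], [(array([293.6, 202.3]), 0.84)]] (array([0.5759, 0.0983, 0.1452]), np.float64(0.004921037927640793))
key_long_tip [[(array([300.1, 184.2]), 0.67)], [(array([214.3, 212.2]), 0.76), (array([253.4, 203.3]), 0.17)]] (array([0.5639, 0.2638, 0.0823]), np.float64(0.005593295343640763))
0.1 [297.372  169.8505] 0.2 [298.061  175.8739] 0.3 [299.0622 182.0109] 0.5 [301.9462 194.4592] 0.6 [303.8008 200.6919] 0.72 [306.3629 208.1091] 0.8 [308.2633 212.9875]
```

step_arm(
  series=[0, 0, 0.01, 0, 0, 0, 0.02, 0, 0, 0, 0.026, 0, 0, 0, 0.026, 0],
)

```text
time: 15.95
tool_pos: [0.5707, 0.1957, 0.1281]
tcp_rot: [-2.126, -2.312, 0.003]
wrist_force: [-0.5, -0.1, -0.3]
width: 0.002
grip_force: 0.0
```

step_arm(
  series=[0, 0, 0.003, 0, 0, 0, 0.003, 0],
)

```text
time: 16.2
tool_pos: [0.5714, 0.1959, 0.1263]
tcp_rot: [2.126, 2.313, -0.0]
wrist_force: [-0.8, 0.6, -0.8]
width: 0.004
grip_force: 0.0
```

step_arm(
  series=[0, 0, 0.003, 0, 0, 0, 0.003, 0],
)

```text
time: 16.45
tool_pos: [0.5712, 0.1959, 0.1231]
tcp_rot: [-2.126, -2.313, 0.0]
wrist_force: [-0.6, -0.2, 0.5]
width: -0.004
grip_force: 0.0
```

step_arm(
  series=[0, 0, 0.003, 0, 0, 0, 0.003, 0],
)

```text
time: 16.7
tool_pos: [0.5713, 0.1959, 0.12]
tcp_rot: [-2.126, -2.313, 0.0]
wrist_force: [-0.5, 0.3, 1.0]
width: 0.001
grip_force: 0.1
```

step_arm(
  series=[0, 0, 0.003, 0, 0, 0, 0.003, 0],
)

```text
time: 16.95
tool_pos: [0.5717, 0.1958, 0.1176]
tcp_rot: [2.126, 2.312, 0.0]
wrist_force: [-0.6, -0.0, 2.7]
width: 0.002
grip_force: 1.0
```

step_arm(
  series=[0, 0, 0.005, 0, 0, 0, 0.01, 0, 0, 0, 0.015, 0, 0, 0, 0.02, 0, 0, 0, 0.025, 0, 0, 0, 0.03, 0, 0, 0, 0.035, 0, 0, 0, 0.04, 0],
)

```text
time: 17.95
tool_pos: [0.5713, 0.196, 0.0769]
tcp_rot: [-2.126, -2.313, 0.0]
wrist_force: [-0.3, -0.4, 2.5]
width: -0.001
grip_force: 1.4
```

```bash
python3 v.py
```

```text
-0.0007130474111685156 [-0.2539 -0.3906  2.4856] [-0.0207  0.0471  0.0299]
at [0.5713 0.196  0.0769] ang 4.81 tilt [ 0.0002 -0.0002] q6 0.20506870910327926 t 17.95 | shift [-0.016  -0.0007 -0.0531] turn 0.00021681255404816112
key_mid [[(array([318. , 208.8]), 0.6)], [(array([263.9, 205.7]), 0.78)]] (array([0.5741, 0.1667, 0.0709]), np.float64(0.010748740148537862))
key_corner [[(array([336.8, 198.5]), 0.64)], [(array([291.3, 202.3]), 0.65)]] (array([0.5771, 0.1023, 0.1448]), np.float64(0.007583717563499403))
key_long_tip [[(array([308.7, 207.7]), 0.5), (array([397.1, 369.8]), 0.42)], []] 
0.1 [297.372  169.8505] 0.2 [298.061  175.8739] 0.3 [299.0622 182.0109] 0.5 [301.9462 194.4592] 0.6 [303.8008 200.6919] 0.72 [306.3629 208.1091] 0.8 [308.2633 212.9875]
```

step_arm(
  series=[0, 0, 0.005, 0, 0, 0, 0.01, 0, 0, 0, 0.014, 0, 0, 0, 0.017, 0, 0, 0, 0.017, 0],
)

```text
time: 18.98
tool_pos: [0.5712, 0.1959, 0.0598]
tcp_rot: [-2.126, -2.312, 0.001]
wrist_force: [0.8, 1.4, 0.3]
width: -0.003
grip_force: 0.9
```

```bash
python3 v.py
```

```text
-0.0034660030422140006 [0.7801 1.4282 0.3299] [ 0.1863 -0.0289 -0.0189]
at [0.5712 0.1959 0.0598] ang 4.81 tilt [-0.     -0.0006] q6 0.20505621699098928 t 18.975 | shift [-0.0159 -0.0005 -0.0702] turn 0.0001637118490130758
key_mid [[(array([321.3, 209.8]), 0.5), (array([341.3, 196.5]), 0.29)], [(array([268.4, 206.6]), 0.75)]] (array([0.5743, 0.1559, 0.075 ]), np.float64(0.005148292081620876))
key_corner [[(array([339.4, 201.2]), 0.66), (array([336.3, 199.7]), 0.59)], [(array([289.5, 200.8]), 0.51)]] (array([0.5843, 0.1059, 0.1317]), np.float64(0.011276414161819565))
key_long_tip [[(array([310.1, 214.6]), 0.53)], []] 
0.1 [297.372  169.8505] 0.2 [298.061  175.8739] 0.3 [299.0622 182.0109] 0.5 [301.9462 194.4592] 0.6 [303.8008 200.6919] 0.72 [306.3629 208.1091] 0.8 [308.2633 212.9875]
```

step_arm(
  series=[0, 0, -0.01, 0, 0, 0, -0.03, 0, 0, 0, -0.06, 0, 0, 0, -0.1, 0, 0, 0, -0.14, 0, 0, 0, -0.17, 0, 0, 0, -0.19, 0, 0, 0, -0.19, 0],
)

```text
time: 20.38
tool_pos: [0.5726, 0.1962, 0.2531]
tcp_rot: [2.125, 2.311, 0.006]
wrist_force: [0.4, 0.4, -0.4]
width: -0.001
grip_force: 0.0
```

```bash
python3 v.py; python3 -c "
from h import *
print();go(.6573,.1091,.25,4.85)"
```

```text
-0.0005507691513842289 [ 0.3543  0.4297 -0.3526] [ 0.0353  0.0361 -0.0534]
at [0.5726 0.1962 0.2531] ang 4.81 tilt [0.0008 0.0046] q6 0.20506972705179957 t 20.375 | shift [-0.0161 -0.0025  0.1231] turn 0.00017176335287763292
key_mid [[(array([319.8, 208.2]), 0.66), (array([309.4, 211.8]), 0.27)], [(array([268.4, 206.6]), 0.8)]] (array([0.5718, 0.1558, 0.0813]), np.float64(0.00809092622675566))
key_corner [[(array([333.6, 196.9]), 0.68), (array([307.8, 215.3]), 0.62)], [(array([290.3, 199.2]), 0.7)]] (array([0.5775, 0.1064, 0.1474]), np.float64(0.0035376325477146932))
key_long_tip [[(array([307.9, 215.4]), 0.78)], [(array([317.4, 282. ]), 0.55)]] (array([0.4454, 0.0371, 0.1944]), np.float64(0.059418945073457255))
0.1 [297.372  169.8505] 0.2 [298.061  175.8739] 0.3 [299.0622 182.0109] 0.5 [301.9462 194.4592] 0.6 [303.8008 200.6919] 0.72 [306.3629 208.1091] 0.8 [308.2633 212.9875] 
at [0.5708 0.1957 0.2489] ang 4.81 tilt [-0.0005 -0.0022] q6 0.2050871804648685 t 20.775 | shift [-0.0936  0.0789 -0.0012] turn -0.000650799863568432
```

step_arm(
  series=[-0.03, 0.025, 0, 0, -0.06, 0.05, 0, 0, -0.085, 0.072, 0, 0, -0.0936, 0.079, 0, 0, -0.0936, 0.079, 0, 0, -0.0936, 0.079, 0, 0],
  gripper=0.5,
)

```text
time: 21.52
tool_pos: [0.6572, 0.1101, 0.2501]
tcp_rot: [-2.125, -2.313, 0.001]
wrist_force: [0.1, 0.4, -0.2]
width: 0.502
grip_force: 0.0
```

```bash
python3 -c "
from h import *
go(.6573,.1091,.18,4.85)
o=[]
for n,x0,y0 in(('scene',290,140),('top',225,135)):
    p=viewer.read_camera(n);o.append(cv2.resize(p['image'][y0:y0+100,x0:x0+100],None,fx=4,fy=4,interpolation=2))
save({'image':np.hstack(o)},'p1.png')"
```

```text
at [0.6572 0.1101 0.2501] ang 4.85 tilt [ 0.0005 -0.0009] q6 0.043564248613723086 t 21.525 | shift [-0.001   0.0001  0.0701] turn -6.216891117695258e-06
```

View pics/p1.png

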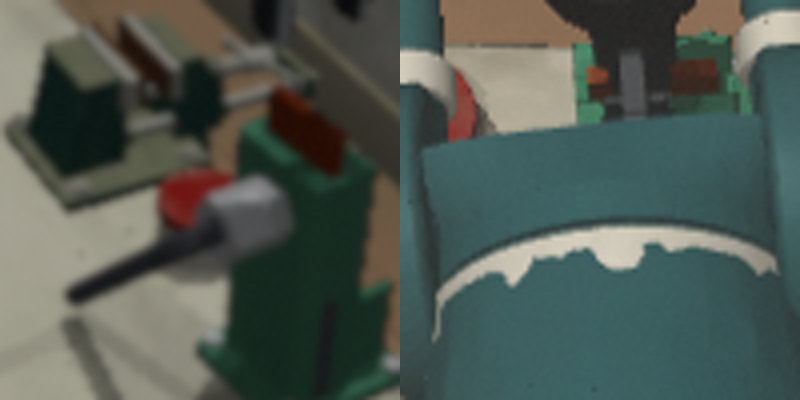

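The key stays in the socket with its long arm down to the left, tip at scene (308.5,214), which matches the expected angle. The gripper is over the blank. I go down and grip.

step_arm(
  series=[-0.001, 0, 0.025, 0, -0.001, 0, 0.05, 0, -0.001, 0, 0.065, 0, -0.001, 0, 0.07, 0, -0.001, 0, 0.07, 0],
)

```text
time: 22.25
tool_pos: [0.6581, 0.1085, 0.1806]
tcp_rot: [2.126, 2.313, 0.0]
wrist_force: [-0.2, 0.1, 0.4]
width: 0.501
grip_force: 0.0
```

step_arm(
  series=[0, 0, 0, 0, 0, 0, 0, 0, 0, 0, 0, 0, 0, 0, 0, 0, 0, 0, 0, 0],
  gripper=0,
  newtons=30,
)

```text
time: 22.88
tool_pos: [0.6588, 0.1083, 0.1815]
tcp_rot: [2.125, 2.312, 0.003]
wrist_force: [0.6, 0.3, 5.6]
width: 0.082
grip_force: 32.1
```

step_arm(
  series=[0, 0, -0.002, 0, 0, 0, -0.005, 0, 0, 0, -0.008, 0, 0, 0, -0.012, 0, 0, 0, -0.012, 0],
  newtons=45,
)

```text
time: 23.5
tool_pos: [0.6582, 0.1083, 0.1929]
tcp_rot: [2.126, 2.313, 0.001]
wrist_force: [2.4, -0.2, -0.6]
width: 0.079
grip_force: 47.1
```

step_arm(
  series=[0, 0.001, -0.01, 0, 0, 0.001, -0.025, 0, 0, 0.001, -0.04, 0, 0, 0.001, -0.055, 0, 0, 0.001, -0.07, 0, 0, 0.001, -0.085, 0, 0, 0.001, -0.1, 0, 0, 0.001, -0.1, 0],
)

```text
time: 24.5
tool_pos: [0.66, 0.1085, 0.2945]
tcp_rot: [2.125, 2.311, 0.004]
wrist_force: [0.8, 0.1, -0.1]
width: 0.081
grip_force: 47.1
```

```bash
python3 -c "
from h import *
go(.5198,-.2454,.293,18.7)
p=viewer.read_camera('scene')
print([(n,[(np.round(x['extent']),round(x['score'],2)) for x in viewer.boxes_of(p,n)][:4]) for n in('blank_mid','bin')])
print(viewer.spot_point(p,'blank_mid')[:4])"
```

```text
at [0.66   0.1085 0.2945] ang 4.81 tilt [0.0001 0.0034] q6 0.041669861644023955 t 24.5 | shift [-0.3409 -0.1694  0.0009] turn -0.24237327714793508
[('blank_mid', [(array([343., 280.,  27.,  54.]), 0.82), (array([232., 217.,  29.,  38.]), 0.79), (array([372., 144.,  24.,  57.]), 0.65)]), ('bin', [(array([401., 360.,  54.,  64.]), 0.97), (array([325., 204.,  38.,  18.]), 0.62)])]
[{'point': [370.3, 141.3], 'score': 0.91}, {'point': [343.1, 282.0], 'score': 0.67}, {'point': [232.7, 213.6], 'score': 0.6}, {'point': [353.9, 189.6], 'score': 0.6}]
```

step_arm(
  series=[-0.03, -0.015, 0, -0.03, -0.08, -0.04, 0, -0.06, -0.13, -0.065, 0, -0.1, -0.18, -0.09, 0, -0.14, -0.23, -0.114, 0, -0.18, -0.28, -0.139, 0, -0.22, -0.32, -0.159, 0, -0.246, -0.341, -0.1694, 0, -0.246],
)

```text
time: 25.7
tool_pos: [0.5173, -0.2476, 0.2914]
tcp_rot: [-1.828, -2.553, 0.001]
wrist_force: [0.1, -0.5, 0.2]
width: 0.083
grip_force: 47.1
```

step_arm(
  series=[0, 0, 0, 0, 0, 0, 0, 0, 0, 0, 0, 0],
)

```text
time: 26.08
tool_pos: [0.5192, -0.2446, 0.292]
tcp_rot: [-1.824, -2.557, -0.0]
wrist_force: [0.3, 0.3, 0.1]
width: 0.078
grip_force: 47.1
```

```bash
python3 -c "
from h import *
go(.5198,-.2454,.1,18.9)
S=viewer.read_camera('scene');T=viewer.read_camera('top')
a=viewer.spot_point(S,'blank_mid');b=viewer.spot_point(T,'blank_mid');print(a[:3],b[:3])
print([tri(S,i['point'],T,j['point']) for i in a[:3] for j in b[:3]])
o=[cv2.resize(p['image'][y0:y0+150,x0:x0+100],None,fx=4,fy=4,interpolation=2) for p,x0,y0 in((S,345,260),(T,400,170))]
save({'image':np.hstack(o)},'b1.png')"
```

```text
at [ 0.5192 -0.2446  0.292 ] ang 18.99 tilt [ 0.0006 -0.0001] q6 -0.8152550040150389 t 26.075 | shift [-0.0011  0.0003  0.192 ] turn 0.0014836275422565619
[{'point': [415.2, 280.7], 'score': 0.95}, {'point': [344.8, 280.5], 'score': 0.86}, {'point': [230.5, 215.8], 'score': 0.6}] [{'point': [368.1, 239.8], 'score': 0.83}, {'point': [486.9, 227.4], 'score': 0.69}, {'point': [221.7, 304.2], 'score': 0.67}]
[(array([ 0.5702, -0.0956,  0.0798]), np.float64(0.14485044751629125)), (array([ 0.5172, -0.2428,  0.2547]), np.float64(0.001969755550112119)), (array([0.5003, 0.0436, 0.1256]), np.float64(0.450122475279534)), (array([ 0.5152, -0.0537,  0.0625]), np.float64(0.0029865068719894983)), (array([ 0.4656, -0.2178,  0.2774]), np.float64(0.09813623465356058)), (array([ 0.4877,  0.1733, -0.0976]), np.float64(0.3002994720480759)), (array([ 0.3995, -0.0232,  0.2959]), np.float64(0.17067742601613795)), (array([ 0.3838, -0.175 ,  0.4328]), np.float64(0.20939876251018696)), (array([0.374 , 0.2441, 0.0659]), np.float64(0.0009745505951205686))]
```

View pics/b1.png

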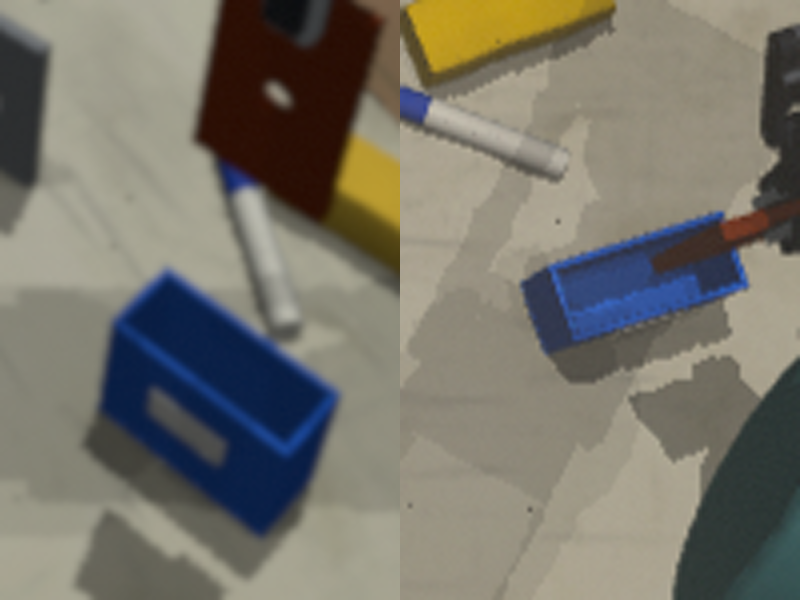

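The blank is upright above the bin: triangulated centre (0.517,−0.243,0.255), and its long direction matches the rim (top rim centre about (462,239)). Lowering now.

```bash
python3 -c "
from h import *
T=viewer.read_camera('top');print(onz(T,(462.1,239.4),.075));go(.5198,-.2454,.1,18.9)"
```

```text
[ 0.5174 -0.2453  0.075 ]
at [ 0.5192 -0.2451  0.2923] ang 18.96 tilt [-0.      0.0001] q6 -0.8154607406097742 t 26.325 | shift [-0.0005  0.0005  0.1923] turn 0.0011330788522406008
```

step_arm(
  series=[-0.001, 0, 0.03, 0, -0.001, 0, 0.06, 0, -0.001, 0, 0.09, 0, -0.001, 0, 0.11, 0, -0.001, 0, 0.125, 0, -0.001, 0, 0.135, 0, -0.001, 0, 0.145, 0, -0.001, 0, 0.145, 0],
)

```text
time: 27.32
tool_pos: [0.5189, -0.2465, 0.1468]
tcp_rot: [-1.826, -2.555, 0.0]
wrist_force: [-0.1, 0.9, -1.4]
width: 0.082
grip_force: 47.1
```

step_arm(
  series=[0, 0, 0.012, 0, 0, 0, 0.024, 0, 0, 0, 0.034, 0, 0, 0, 0.041, 0, 0, 0, 0.045, 0, 0, 0, 0.047, 0, 0, 0, 0.047, 0],
)

```text
time: 28.2
tool_pos: [0.5193, -0.2467, 0.1004]
tcp_rot: [1.826, 2.556, 0.0]
wrist_force: [-0.3, 0.8, -0.0]
width: 0.081
grip_force: 47.1
```

step_arm(
  series=[0, 0, 0.001, 0, 0, 0, 0.002, 0, 0, 0, 0.002, 0],
)

```text
time: 28.58
tool_pos: [0.5192, -0.2466, 0.0983]
tcp_rot: [1.826, 2.556, 0.0]
wrist_force: [-0.5, -0.4, -0.3]
width: 0.085
grip_force: 47.1
```

step_arm(
  series=[0, 0, 0.001, 0, 0, 0, 0.002, 0, 0, 0, 0.002, 0],
)

```text
time: 28.95
tool_pos: [0.5191, -0.2465, 0.0961]
tcp_rot: [-1.826, -2.556, 0.0]
wrist_force: [-0.3, -0.2, -1.0]
width: 0.087
grip_force: 47.1
```

step_arm(
  series=[0, 0, 0.001, 0, 0, 0, 0.001, 0],
)

```text
time: 29.2
tool_pos: [0.5194, -0.2467, 0.0955]
tcp_rot: [1.826, 2.556, 0.0]
wrist_force: [-0.7, -0.1, 1.1]
width: 0.081
grip_force: 47.3
```

step_arm(
  series=[0, 0, 0, 0, 0, 0, 0, 0, 0, 0, 0, 0, 0, 0, 0, 0, 0, 0, 0, 0, 0, 0, 0, 0],
  gripper=1,
)

```text
time: 29.95
tool_pos: [0.5192, -0.2466, 0.0953]
tcp_rot: [-1.826, -2.556, 0.0]
wrist_force: [0.0, 0.3, 0.1]
width: 0.998
grip_force: 0.0
```

step_arm(
  series=[0, 0, -0.02, 0, 0, 0, -0.05, 0, 0, 0, -0.09, 0, 0, 0, -0.13, 0, 0, 0, -0.17, 0, 0, 0, -0.2, 0, 0, 0, -0.2, 0],
)

```text
time: 30.82
tool_pos: [0.521, -0.2476, 0.3007]
tcp_rot: [1.821, 2.549, 0.002]
wrist_force: [0.5, -0.1, 0.2]
width: 0.997
grip_force: 0.0
```

```bash
cat > f.py <<'E'
from h import *
S=viewer.read_camera('scene');T=viewer.read_camera('top');print(monitor.read_state()['time'],monitor.read_state()['tool_pos'])
for n in "blank_mid key_long_tip key_corner sand_block yellow_bar paste_pot tape bin".split():
    a=viewer.spot_point(S,n);b=viewer.spot_point(T,n)
    print(n,[(np.round(x['point'],1),round(x['score'],2)) for x in a[:3]],[np.round(x['point'],1) for x in b[:3]],[tri(S,i['point'],T,j['point'])[0] for i in a[:3] for j in b[:3] if tri(S,i['point'],T,j['point'])[1]<.01])
E
python3 f.py
```

```text
30.925 [ 0.5192 -0.2466  0.2961]
blank_mid [(array([233.9, 217. ]), 0.86), (array([340.1, 278.9]), 0.8), (array([398. , 354.5]), 0.77)] [array([366.9, 241.8]), array([461. , 240.1]), array([221. , 301.4])] [array([0.3809, 0.2471, 0.057 ]), array([ 0.5083, -0.05  ,  0.0677]), array([ 0.517 , -0.2466,  0.0592])]
key_long_tip [(array([308.5, 215.1]), 0.51)] [array([241.7, 216.3]), array([293.8, 204.7])] [array([0.5662, 0.2182, 0.0135])]
key_corner [(array([336.7, 198.8]), 0.8)] [array([291.8, 198.3])] [array([0.5819, 0.1032, 0.1424])]
sand_block [(array([282.4, 281.8]), 0.82)] [array([317.7, 280.2])] []
yellow_bar [(array([441.6, 316.8]), 0.75)] [array([423.4, 178.2])] []
paste_pot [(array([340.6, 199. ]), 0.57), (array([343. , 198.6]), 0.49)] [array([233.4, 166.7])] [array([0.6761, 0.2419, 0.0106]), array([0.679 , 0.2406, 0.0112])]
tape [] [array([169.8, 271.7]), array([243.7, 217.2])] []
bin [(array([397.1, 370.3]), 0.66)] [array([454., 242.]), array([290. , 190.7])] [array([ 0.5216, -0.247 ,  0.001 ])]
```

```bash
python3 -c "
from h import *
print(job.finish_job())"
```

```text
the job is handed in; nothing more can be done
None
```

I turned the screw about 0.5 rad (29°) and left the key in its socket, and the brown blank stands in the blue bin. I handed the job in at about 31 s; the verdict was not shown. The screw angle is estimated from the key's pose and could be up to 0.63 rad (36°) if the key's play is nearer 0.2 rad than I measured.

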